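# Pull the fuse cassette from the rover's electronics case

## Task

Lift the hinged lid of the red electronics case by its bar until it rests open on its stop. Then, while the fuse cassette is still seated in its dock, pinch its two side catches together, lift it straight up until its underside is well clear above the rim of the case, and finish holding it there, upright and still, over the open case with both catches pinched. Leave the other things on the bench where they are.

Things in the scene. Friction and masses are not known exactly. Their poses are not given: they have to be found in the camera images.
- case: Red steel case fixed to the bench: 170 mm (own x) by 260 mm (own y), rim 90 mm high, walls and floor 4 mm. Origin: centre of its underside. Lid hinged along the +x rim, its bar sticks out beyond -x; +x points roughly to the robot's right (world -y). Inside at each end a fixed black terminal block (own y 102 to 124 mm either side) is 34 mm high.
- lid (a joint): Lid angle, 0 shut, grows as it opens to its stop at 1.8 rad. The lid weighs about 0.35 kg, is hinged freely and falls shut by itself when let go below about 1.5 rad; beyond 1.6 rad it falls open onto its stop and stays.
- lid_bar (a point): Centre of the lid's bar: round steel, 10 mm thick, 100 mm long, parallel to the hinge (case's y), held by an arm at each end 38 mm beyond the lid's free edge, in the lid's plane; gap bar to lid or case 31 mm. Shut, 93 mm above the bench; 208 mm from the hinge axis. Pinched across from above, it can turn between fingers that keep pointing down all the way.
- lid_hinge (a point): Point on the lid's hinge axis, middle of the case's +x rim, 90 mm above the bench; the axis runs along the case's y and the bar goes round it from the case's -x side over the top to the +x side.
- dock: Black plastic dock fixed inside the case, 74 mm (own x) by 88 mm (own y), top 46 mm above the bench, axes parallel to the case's. Origin: centre of its underside, 4 mm above the bench; the seated cassette's underside lies 4 mm above this origin. Lips on its +y and -y sides lock the cassette's barbs. Lifted 40 mm, the cassette is out of it.
- cassette_grip (a point): Grey fuse cassette (60 x, 36 y, 75 mm high, about 0.21 kg): point midway between its two side catches, 63 mm above its underside, 71 mm above the bench when seated; z up, y from catch to catch, axes seated parallel to the case's. Ribbed catch paddles on its +y and -y sides: 26 mm wide (x), 28 to 76 mm above the underside, 58 mm over both when let go, 44 mm when pinched fully in.
- catch_a (a joint): Inward travel of the catch on the cassette's +y side, 0 let go to 0.007 m fully in, sprung: about 2 N to start and 5.5 N fully in. Its barb is free of the dock from about 0.0045 m.
- catch_b (a joint): The same for the catch on the cassette's -y side.
- spool_mid (a point): Bystander: metal solder spool 60 mm across, 50 mm high, upright. Point at its centre.
- screwdriver_mid (a point): Bystander: black-handled screwdriver 170 mm long lying on the bench near the case's robot side. Point near its middle.
- mug_mid (a point): Bystander: white mug, 80 mm across, 90 mm high, near the case's hinge side. Point at its centre.
- board_mid (a point): Bystander: small green circuit board, 90 by 60 mm, lying flat. Point at its centre.
- stand_mid (a point): Bystander: soldering-iron stand, black base 100 by 70 mm with a wire coil, about 110 mm high. Point in the middle of its base.
- castor_mid (a point): Bystander: small rubber wheel 84 mm across lying flat, 40 mm high. Point at its centre.
- wrench_mid (a point): Bystander: steel wrench 160 mm long lying on the bench. Point near its middle.

How it is judged:
By the outcome, as a careful person would: the job done as asked, in the order asked, and still so for the second after the job is handed in, while the arm keeps its last pose, push and grip.
It also fails if it takes over 56 s, if anything falls off the work surface, if the arm or the gripper's body presses on something with over 40 N, if the wrist force passes 120 N, or if a joint passes its speed limit or range.

## Robot

A 6-joint arm with a two-finger parallel gripper is mounted at the origin on the work surface. World frame = base frame: x ahead of the robot, y to its left, z up, the work surface at z = 0. Lengths are in m, angles in rad, forces in N, time in s.
With the tool pointing down it reaches from about 0.3 to 0.825 m from the base axis. Payload 5.4 kg.
Tool frame: the origin (TCP) lies at the very end of the fingers, on their centre line; the grasp point (between the pads) lies 19 mm behind it; z points along the fingers, y is the line along which they close (so a half turn about z gives the same grasp; the last joint's range is limited). The gripper opens to 92 mm and grips with 3 to 60 N. Pads are 20 mm wide; open, the fingers measure 128 mm over their backs; the gripper's body (75 mm by 189 mm) begins 69 mm behind the grasp point.
Start: joints at [-1.48, 0.158, 1.597, -0, 1.386, -0.21], TCP at [0.17, -0.549, 0.215] pointing down, gripper open.
Joint ranges: [-2.91, 2.91], [-0.94, 2.29], [0.18, 2.7], [-1.29, 4.43], [0.17, 2.64], [-3, 3]. Speed limits (rad/s): [2.57, 2.57, 3.14, 3.14, 3.14, 3.14].

## Interface

Orientations are given as a rotation vector (axis times angle).
In Python, from workcell import bot gives the robot as it stands. Calls block until the motion is done:
- bot.goto(position, orientation): joint-space move of the TCP to a pose.
- bot.line_to(position, rot=None, max_speed=0.15): straight line of the TCP; rot=None keeps the orientation; max_speed is the mean speed in m/s.
- bot.set_joints(angles): joint-space move.
- bot.set_gripper(opening, newtons=None): opening from 0.0 (shut) to 1.0 (fully open); newtons is the grip in N (None keeps the last); returns when the fingers have stopped.
- bot.hold(seconds).
- bot.inverse_kinematics(position, orientation): joint angles nearest the present ones, or None.
- bot.read_camera(name): name is "side" or "top" or "wrist"; returns a dict with "pixels" (384x512x3 uint8, blue, green, red), "fx", "fy", "cx", "cy" (pixels), "k1" (the pictures are not rectified: a ray, as slopes to the right and down, at radius r is drawn at 1 + k1 r^2 times it, then the intrinsics apply), "R" (3x3) and "t" (3): a world point X has camera coordinates R X + t. Camera axes: x right, y down, z forward; pixel columns grow to the right and rows downward; lengths in m; the calibration is good to about 2 mm. A picture is of the moment at which its call begins. There is no depth.
A pose or a line that the arm cannot do raises bot.MotionError and nothing moves.
- bot.job_done(): hands the job in; it is judged then, once.
Readings, each from a call of its own:
- bot.current_clock(): time.
- bot.current_joints(): joint angles.
- bot.current_joint_vel(): joint speeds.
- bot.current_effort(): joint torques, N m.
- bot.current_ee_pos(): TCP position.
- bot.current_tool_rot(): TCP orientation.
- bot.current_contact_force(): force on the tool from outside, world axes, zero at the start.
- bot.current_ft_torque(): the same for the moment, N m.
- bot.current_opening(): opening from 0.0 (shut) to 1.0 (fully open).
- bot.current_grip_force(): force on a finger pad.
Only numpy, scipy, OpenCV 4.12 (cv2) and the standard library are available. Lean on these libraries where they do the work, as an engineer would, in place of code of your own. Each camera call takes 0.05 s, during which the arm holds its last target. There are 200 camera calls.

## Working session

There is one attempt and no reset: what is moved stays moved. The work goes in short steps, each a Python script; the robot and the scene stay as the last script left them, time stands still between calls to the robot, and variables do not carry over. Pictures are saved under pics/ and viewed, at most 10 in all, crops included, and the job is handed in when it is done.

```bash
mkdir -p pics; ls; cat > h.py <<'E'
import numpy as np, cv2
from workcell import bot
def snap(n,f=None):
    c=bot.read_camera(n)
    if f: cv2.imwrite('pics/'+f,c['pixels'])
    return c
def ray(c,u,v):
    K=np.array([[c['fx'],0,c['cx']],[0,c['fy'],c['cy']],[0,0,1.]])
    x,y=(u-c['cx'])/c['fx'],(v-c['cy'])/c['fy']
    a,b=x,y
    for _ in range(30):
        s=1+c['k1']*(a*a+b*b); a,b=x/s,y/s
    R=np.array(c['R']);t=np.array(c['t'])
    d=R.T@np.array([a,b,1]); return -R.T@t,d/np.linalg.norm(d)
def plane(c,u,v,z):
    o,d=ray(c,u,v); return o+d*(z-o[2])/d[2]
def tri(*obs):
    A=np.zeros((3,3));b=np.zeros(3);L=[]
    for c,u,v in obs:
        o,d=ray(c,u,v);P=np.eye(3)-np.outer(d,d);A+=P;b+=P@o;L.append((o,P))
    X=np.linalg.solve(A,b);return X,[np.linalg.norm(P@(X-o)) for o,P in L]
def proj(c,X):
    p=np.array(c['R'])@np.array(X)+np.array(c['t']);a,b=p[0]/p[2],p[1]/p[2];s=1+c['k1']*(a*a+b*b)
    return c['fx']*a*s+c['cx'],c['fy']*b*s+c['cy']
E
python3 - <<'E'
from h import *
import pickle
d={}
for n in('top','side','wrist'):
    d[n]=snap(n,n+'0.png'); c=d[n]; print(n,ray(c,256,192),c['fx'],c['k1'])
pickle.dump(d,open('d0.pkl','wb'))
cv2.imwrite('pics/both0.png',cv2.resize(np.vstack([d['top']['pixels'],d['side']['pixels']]),(400,600)))
print(bot.current_clock(),bot.current_tool_rot())
E
```

```text
pics
top (array([ 0.43541513, -0.0319275 ,  1.53136604]), array([ 0.07327858,  0.01403219, -0.99721279])) 444.52042311475185 -0.13704252950182835
side (array([-0.22348035,  0.7247173 ,  0.83251393]), array([ 0.59235137, -0.56800813, -0.57139008])) 449.95096989009687 -0.1763623302467512
wrist (array([ 0.24858104, -0.52504808,  0.38488712]), array([-0.27337773, -0.0923399 , -0.95746434])) 276.0526713622927 -0.05246167384303323
0.15 [-3.10467647e+00 -4.70469827e-01 -1.15631191e-04]
```

View pics/top0.png

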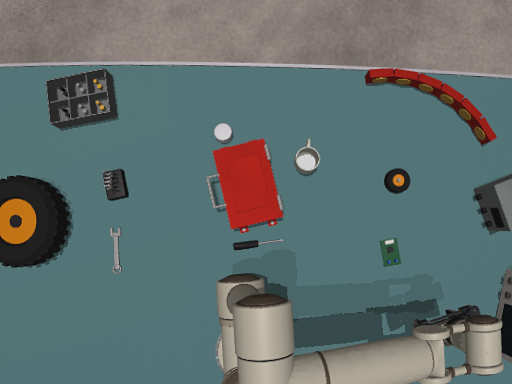

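View pics/side0.png

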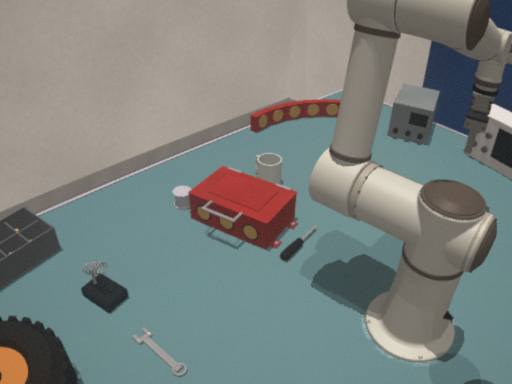

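The top view shows the case at about (248,185) with its bar at about (212,192). In the side view the bar is near (222,213). I'll enlarge both around the bar.

```bash
python3 - <<'E'
from h import *
import pickle
d=pickle.load(open('d0.pkl','rb'))
t=d['top']['pixels'];s=d['side']['pixels']
a=cv2.resize(t[130:245,195:295],None,fx=4,fy=4,interpolation=cv2.INTER_CUBIC)
b=cv2.resize(s[160:252,180:305],None,fx=3,fy=3,interpolation=cv2.INTER_CUBIC)
im=np.zeros((460,400+375,3),np.uint8);im[:a.shape[0],:400]=a;im[:b.shape[0],400:]=b
cv2.imwrite('pics/crop0.png',im)
hsv=cv2.cvtColor(t,cv2.COLOR_BGR2HSV)
m=(((hsv[...,0]<8)|(hsv[...,0]>172))&(hsv[...,1]>150)&(hsv[...,2]>60)).astype(np.uint8)
m[:,320:]=0
m=cv2.morphologyEx(m,cv2.MORPH_OPEN,np.ones((7,7)))
c=max(cv2.findContours(m,0,2)[0],key=cv2.contourArea)
r=cv2.minAreaRect(c);bx=cv2.boxPoints(r);print(r)
P=np.array([plane(d['top'],*p,.09) for p in bx]);print(bx,P,np.linalg.norm(np.diff(P,axis=0),axis=1))
E
```

```text
((247.459228515625, 183.62875366210938), (81.85469055175781, 52.948455810546875), 76.60750579833984)
[[212.22533 149.94635]
 [263.73392 137.6824 ]
 [282.6931  217.31116]
 [231.18454 229.5751 ]] [[ 0.6759442   0.13620776  0.09      ]
 [ 0.72109992 -0.03197876  0.09      ]
 [ 0.4615686  -0.10038141  0.09      ]
 [ 0.41720328  0.06517653  0.09      ]] [0.17414289 0.26839417 0.17139928]
```

View pics/crop0.png

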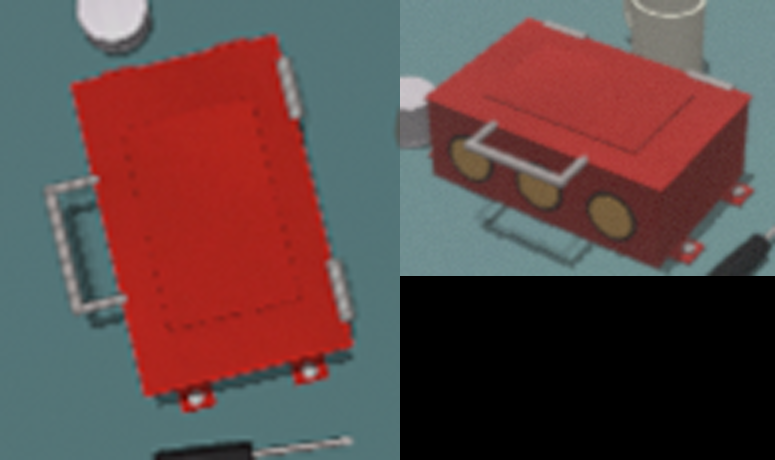

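The left part shows the bar from (50,188) to (78,310) and the lid's four corners clearly. The right part shows the bar from (470,147) to (565,181) and the same corners, so I can triangulate from these.

```bash
python3 - <<'E'
from h import *
import pickle
d=pickle.load(open('d0.pkl','rb'))
T=lambda x,y:(d['top'],195+(x+.5)/4-.5,130+(y+.5)/4-.5)
S=lambda x,y:(d['side'],180+(x-400+.5)/3-.5,160+(y+.5)/3-.5)
N=['barF','barN','FB','FH','NH','NB']
X={}
for n,a,b in zip(N,[(50,188),(78,310),(74,86),(276,38),(352,346),(146,396)],[(470,147),(565,181),(428,98),(530,18),(750,98),(662,190)]):
    X[n],e=tri(T(*a),S(*b));print(n,X[n].round(4),np.round(e,4),plane(*T(*a),.092).round(4))
bar=(X['barF']+X['barN'])/2
print('barlen',np.linalg.norm(X['barF']-X['barN']))
P={n:plane(*T(*a),.092)[:2] for n,a in zip(N,[(50,188),(78,310),(74,86),(276,38),(352,346),(146,396)])}
ey=(P['FB']+P['FH']-P['NB']-P['NH'])/2; print('L',np.linalg.norm(ey),'W',np.linalg.norm(P['FB']-P['FH']),np.linalg.norm(P['NB']-P['NH']))
yaw=np.arctan2(ey[1],ey[0]);print('y-axis heading',yaw, np.arctan2(*(P['barF']-P['barN'])[::-1]))
ctr=(P['FB']+P['FH']+P['NB']+P['NH'])/4
ex=np.array([np.sin(yaw),-np.cos(yaw)]);print('ctr',ctr,'ex',ex,'bar from hinge', ((P['FH']+P['NH'])/2-(P['barF']+P['barN'])/2)@ex, 'bar rel ctr',((P['barF']+P['barN'])/2-ctr)@ex,((P['barF']+P['barN'])/2-ctr)@ey/np.linalg.norm(ey),(P['barF']+P['barN'])/2, bar)
E
```

```text
barF [0.5869 0.1491 0.0886] [0.0009 0.0009] [0.5871 0.1493 0.092 ]
barN [0.487  0.1215 0.0935] [0.0016 0.0016] [0.4882 0.1228 0.092 ]
FB [0.6719 0.133  0.0914] [0.0001 0.0001] [0.6718 0.1329 0.092 ]
FH [ 0.7159 -0.0313  0.0939] [0.0006 0.0006] [ 0.7159 -0.0317  0.092 ]
NH [ 0.4661 -0.0995  0.0906] [0.0009 0.0009] [ 0.4654 -0.1     0.092 ]
NB [0.4202 0.0652 0.0929] [0.0001 0.0001] [0.4203 0.0653 0.092 ]
barlen 0.10372253277918007
L 0.26001681762849793 W 0.1704159932226702 0.17133726891749723
y-axis heading 0.2640998411297846 0.2620075517108707
ctr [0.56832306 0.0166173 ] ex [ 0.26104043 -0.96532787] bar from hinge 0.20877299283273915 bar rel ctr -0.12333487884850144 0.0015771846745947545 [0.53765017 0.1360876 ] [0.53693411 0.13531928 0.09109161]
```

Everything agrees with the text: 260 x 170 mm lid, rim about 92 mm high, bar 208 mm from the hinge, and a bar length of 104 mm against 100 mm. Next I'll check the reach along the planned path, then hover over the bar.

```bash
cat >> h.py <<'E'
from scipy.spatial.transform import Rotation as Ro
yaw=.2635
ex=np.array([np.sin(yaw),-np.cos(yaw),0]);ey=np.array([np.cos(yaw),np.sin(yaw),0]);ez=np.array([0,0,1.])
ctr=np.array([.5683,.0166,0]);hinge=ctr+.085*ex+.09*ez
def down(y):
    return Ro.from_matrix(np.column_stack([np.cross(y,-ez),y,-ez])).as_rotvec()
def barpos(th,r=.208,off=.0144): # bar starts 3 mm above hinge
    a=th+off
    return hinge+r*(-np.cos(a)*ex+np.sin(a)*ez)+.0016*ey
G=.019
E
python3 - <<'E'
from h import *
for s in(1,-1):
    for p in (barpos(0)+.15*ez,barpos(0)-G*ez,barpos(.9)-G*ez,barpos(1.8)-G*ez,barpos(1.8)+.1*ez):
        print(s,p.round(3),np.round(bot.inverse_kinematics(p,down(s*ex)),2))
    for z in(.05,.2,.3): print(s,'cas',np.round(bot.inverse_kinematics(ctr+z*ez,down(s*ey)),2))
E
```

```text
1 [0.538 0.136 0.243] [ 0.03  0.09  1.62 -0.    1.44  1.34]
1 [0.538 0.136 0.074] [ 0.03  0.26  1.78 -0.    1.11  1.34]
1 [0.559 0.058 0.236] [-0.11  0.11  1.61 -0.    1.42  1.19]
1 [ 0.605 -0.113  0.273] [-0.38  0.23  1.4  -0.    1.51  0.93]
1 [ 0.605 -0.113  0.392] [-0.38  0.22  1.18 -0.    1.74  0.93]
1 cas [-0.18  0.33  1.75 -0.    1.07 -0.45]
1 cas [-0.18  0.15  1.63 -0.    1.36 -0.45]
1 cas [-0.18  0.1   1.5  -0.    1.55 -0.45]
-1 [0.538 0.136 0.243] [ 0.03  0.09  1.62 -0.    1.44 -1.8 ]
-1 [0.538 0.136 0.074] [ 0.03  0.26  1.78 -0.    1.11 -1.8 ]
-1 [0.559 0.058 0.236] [-0.11  0.11  1.61 -0.    1.42 -1.95]
-1 [ 0.605 -0.113  0.273] [-0.38  0.23  1.4  -0.    1.51 -2.22]
-1 [ 0.605 -0.113  0.392] [-0.38  0.22  1.18 -0.    1.74 -2.22]
-1 cas [-0.18  0.33  1.75 -0.    1.07  2.69]
-1 cas [-0.18  0.15  1.63 -0.    1.36  2.69]
-1 cas [-0.18  0.1   1.5  -0.    1.55  2.69]
```

```bash
python3 - <<'E'
from h import *
import pickle
bot.set_gripper(.26)
bot.goto(barpos(0)+.1*ez,down(ex))
c=snap('wrist','w1.png');pickle.dump(c,open('w1.pkl','wb'))
print(bot.current_clock(),bot.current_ee_pos(),bot.current_opening(),proj(c,barpos(0)),proj(c,barpos(0)+.05*ey),proj(c,barpos(0)-.05*ey),proj(c,bot.current_ee_pos()))
E
```

```text
4.025 [0.53802497 0.1350496  0.19301203] 0.2615841317930195 (np.float64(252.41781749136732), np.float64(192.09964605793488)) (np.float64(252.2097864645176), np.float64(143.02466497725857)) (np.float64(252.6090193796322), np.float64(236.42380570615882)) (np.float64(253.01470352589482), np.float64(234.5790809145628))
```

View pics/w1.png

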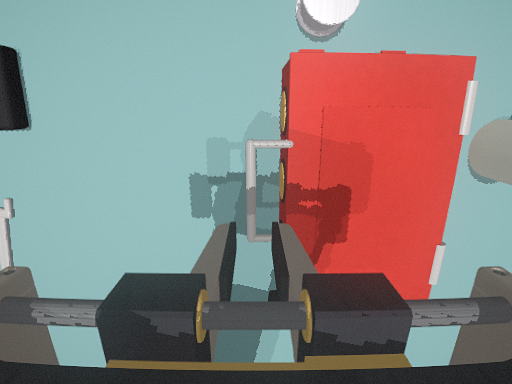

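The wrist view shows the bar running from (251,143) to (251,238), within about 1 px of where I predicted, and the fingers straddle it. I'll descend, grip, and follow the arc.

```bash
python3 - <<'E'
from h import *
b=barpos(0)
bot.line_to(b-.013*ez,max_speed=.08)
f0=np.array(bot.current_contact_force());print('f',f0.round(1))
bot.set_gripper(0.,20)
print(bot.current_opening()*92,bot.current_grip_force(),np.round(bot.current_contact_force(),1))
if bot.current_opening()*92>6:
    for th in np.arange(.12,1.76,.12).tolist()+[1.76]:
        bot.line_to(barpos(th)-.013*ez,max_speed=.12)
        f=np.array(bot.current_contact_force());print(round(th,2),f.round(1),round(bot.current_opening()*92,1))
        if np.linalg.norm(f)>35: break
print(bot.current_clock(),bot.current_ee_pos())
E
```

```text
f [-0.2 -0.   0.1]
8.99965393171524 19.996375143527985 [-2.4  7.4  1.7]
0.12 [-0.7  7.6  0.1] 9.1
0.24 [-0.8  8.1  0.5] 8.9
0.36 [-1.7  9.   2.8] 9.7
0.48 [-2.   9.4  4.2] 9.3
0.6 [-3.7 11.1  5.7] 9.3
0.72 [-4.8 11.1  9.1] 9.4
0.84 [-4.6 11.5 12. ] 9.1
0.96 [-4.6  8.1 11.8] 9.0
1.08 [-3.8  5.2 10.2] 9.2
1.2 [-1.2  3.1  8.7] 9.0
1.32 [-0.2  3.2  7.1] 9.4
1.44 [2.2 2.  6.1] 9.3
1.56 [4.6 0.8 5.1] 9.0
1.68 [5.7 1.9 3.2] 9.1
1.76 [6.1 0.9 1.7] 9.4
11.2667 [ 0.60376737 -0.10635065  0.28038184]
```

```bash
python3 - <<'E'
from h import *
import pickle
bot.line_to(barpos(1.785)-.013*ez,max_speed=.1)
print(np.round(bot.current_contact_force(),1))
bot.set_gripper(.35,20)
bot.line_to(barpos(1.785)+.09*ez,max_speed=.2)
bot.goto(ctr+.38*ez-.05*ey,down(ey))
bot.set_gripper(.9)
bot.hold(.2)
d={n:snap(n,n+'2.png') for n in('wrist','top','side')}
pickle.dump(d,open('d2.pkl','wb'))
print(bot.current_clock(),np.round(bot.current_contact_force(),1),proj(d['wrist'],ctr+.07*ez))
a=d['wrist']['pixels'];b=d['top']['pixels'][120:250,190:330];s=d['side']['pixels'][110:260,170:320]
im=np.zeros((600,800,3),np.uint8);im[:384,:512]=a
b=cv2.resize(b,None,fx=2,fy=2);im[:260,512:792]=b
s=cv2.resize(s,None,fx=1.9,fy=1.9);im[270:270+s.shape[0],512:512+s.shape[1]]=s
cv2.imwrite('pics/c2.png',im)
E
```

```text
[5.7 1.4 2.3]
15.1917 [0.  0.4 1. ] (np.float64(282.2396506888724), np.float64(157.19412918814743))
```

View pics/c2.png

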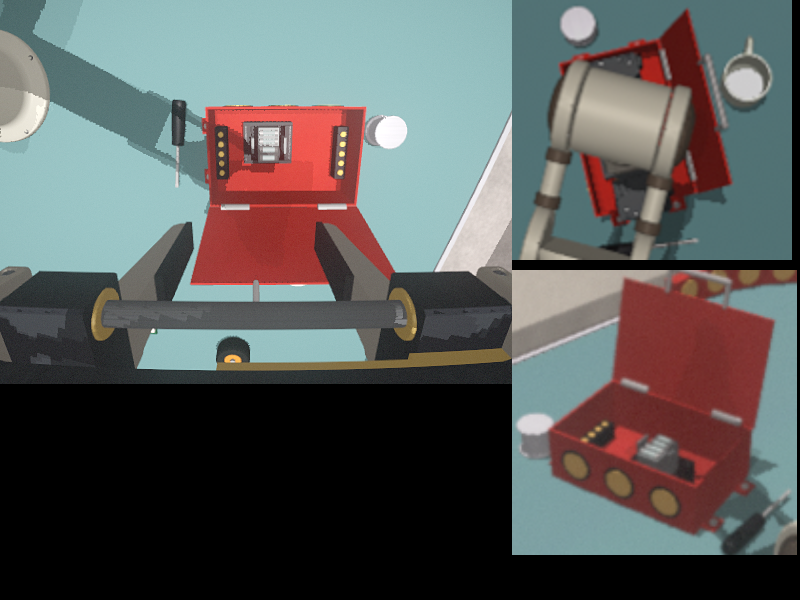

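The lid rests open. In the wrist view the dock spans roughly (242..292, 121..163) and the cassette is at about (268,143). I'll move over it and look from close by.

```bash
python3 - <<'E'
from h import *
import pickle
d=pickle.load(open('d2.pkl','rb'));c=d['wrist']
for (u,v,z) in((268,143,.08),(267,142,.046)):
    p=plane(c,u,v,z);print(p,(p-ctr)@ex,(p-ctr)@ey)
p=plane(c,268,143,.08)
print('cam',ray(c,256,192))
bot.line_to([p[0],p[1],.24],max_speed=.2)
w=snap('wrist','w3.png');pickle.dump(w,open('w3.pkl','wb'));print(ray(w,256,192),bot.current_clock(),proj(w,[p[0],p[1],.08]))
u,v=map(int,proj(w,[p[0],p[1],.08]));x0=u-80;y0=max(v-60,0);print(x0,y0)
cv2.imwrite('pics/c3.png',cv2.resize(w['pixels'][y0:y0+120,x0:x0+160],None,fx=5,fy=5,interpolation=cv2.INTER_CUBIC))
E
```

```text
[0.53659112 0.03493865 0.08      ] -0.025964612768398322 -0.025837912146783062
[0.5370722  0.03279365 0.046     ] -0.02376834951477495 -0.025932131775284827
cam (array([0.49881164, 0.0822045 , 0.5511326 ]), array([ 0.08287166, -0.27689145, -0.95732096]))
(array([0.51571187, 0.11339277, 0.41240923]), array([ 0.08488584, -0.27733377, -0.95701639])) 16.1167 (np.float64(253.0600575247692), np.float64(176.93085532759244))
173 116
```

View pics/c3.png

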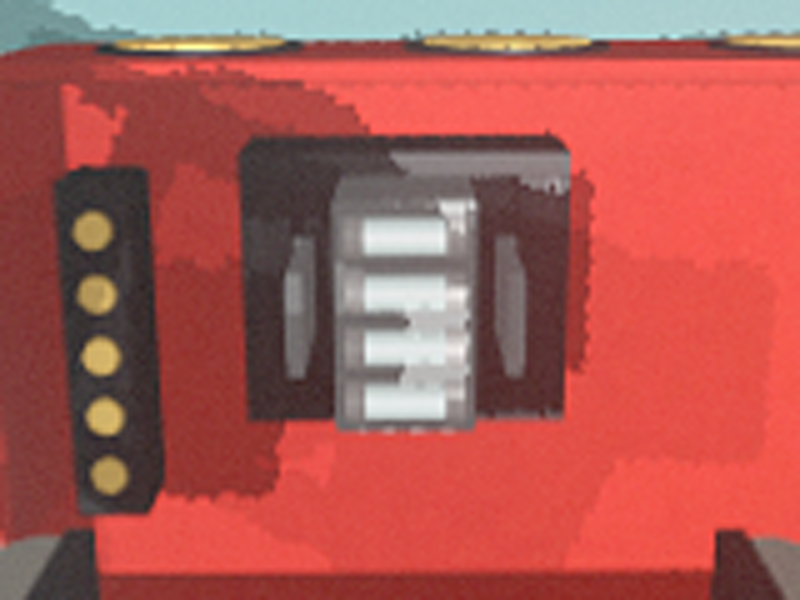

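The close view shows the cassette top at x 335..477, y 205..430, and the paddles' outer edges at 285 and 525, y 235..380. I'll take a second wrist position and triangulate the heights.

```bash
python3 - <<'E'
from h import *
import pickle
w=pickle.load(open('w3.pkl','rb'))
F=lambda x,y:(173+(x+.5)/5-.5,116+(y+.5)/5-.5)
p=np.array(bot.current_ee_pos())
bot.line_to(p+.06*ey,max_speed=.2)
w2=snap('wrist','w4.png');bot.line_to(p,max_speed=.2);print(bot.current_clock())
g=lambda c:cv2.cvtColor(c['pixels'],cv2.COLOR_BGR2GRAY)
pts={'padL':(300,237),'padL2':(300,378),'padR':(509,237),'padR2':(512,378),'top1':(337,428),'top2':(475,428),'topfuse':(405,236),'fuse2':(405,400),'dockL':(245,150),'dockR':(568,152),'dL2':(250,415),'dR2':(563,415)}
q=np.array([F(*v) for v in pts.values()],np.float32).reshape(-1,1,2)
ini=[]
for a in q[:,0]:
    X=plane(w,*a,.07);ini.append(proj(w2,X))
ini=np.array(ini,np.float32).reshape(-1,1,2)
n,st,er=cv2.calcOpticalFlowPyrLK(g(w),g(w2),q,ini.copy(),winSize=(11,11),maxLevel=1,flags=cv2.OPTFLOW_USE_INITIAL_FLOW)
for k,a,b,e in zip(pts,q[:,0],n[:,0],er):
    X,r=tri((w,*a),(w2,*b));print(k,X.round(4),'res',np.round(r[0],4),'case xy',((X-ctr)@ex).round(4),((X-ctr)@ey).round(4))
print('plane .084')
for k,v in {'outL':(285,307),'outR':(525,307),'pad top':(405,236),'pad bot':(405,379),'t1':(337,430),'t2':(475,430),'t3':(405,205)}.items():
    X=plane(w,*F(*v),.084);print(k,((X-ctr)@ex).round(4),((X-ctr)@ey).round(4))
print('dock .046')
for k in('dockL','dockR','dL2','dR2'):
    X=plane(w,*F(*pts[k]),.046);print(k,((X-ctr)@ex).round(4),((X-ctr)@ey).round(4))
E
```

```text
17.075
padL [0.5096 0.0452 0.0954] res 0.0035 case xy -0.0429 -0.0493
padL2 [0.5165 0.0118 0.0851] res 0.0002 case xy -0.0089 -0.0512
padR [0.5423 0.0827 0.1958] res 0.005 case xy -0.0706 -0.0079
padR2 [0.5667 0.0266 0.0883] res 0.0001 case xy -0.01 0.001
top1 [ 0.5297 -0.0053  0.0699] res 0.0019 case xy 0.0111 -0.043
top2 [0.5615 0.0112 0.0905] res 0.0012 case xy 0.0034 -0.008
topfuse [0.5366 0.0378 0.0031] res 0.0003 case xy -0.0287 -0.025
fuse2 [0.4845 0.23   0.8077] res 0.0045 case xy -0.2278 -0.0254
dockL [0.4921 0.0552 0.0692] res 0.0063 case xy -0.0571 -0.0635
dockR [0.57   0.0834 0.044 ] res 0.0046 case xy -0.064 0.019
dL2 [ 0.5055 -0.0133  0.0466] res 0.0006 case xy 0.0125 -0.0684
dR2 [0.5903 0.0081 0.0459] res 0.0003 case xy 0.0139 0.019
plane .084
outL -0.0269 -0.0545
outR -0.0268 0.0042
pad top -0.0445 -0.0251
pad bot -0.0085 -0.0252
t1 0.0049 -0.0423
t2 0.005 -0.0076
t3 -0.052 -0.0251
dock .046
dockL -0.0604 -0.0674
dockR -0.0597 0.0181
dL2 0.0134 -0.0685
dR2 0.0136 0.019
```

The dock corners triangulate to z = 46 mm with size 74 x 87 mm. The paddle tops come out at about 86 mm and the width across both catches at 58.7 mm, so all of these match the text. The cassette centre is at case (-0.0235, -0.025). I'll descend and pinch.

```bash
python3 - <<'E'
from h import *
import pickle
g=ctr-.0235*ex-.025*ey
bot.line_to(g+.13*ez,max_speed=.15)
bot.line_to(g+.0525*ez,max_speed=.06)
print('f',np.round(bot.current_contact_force(),1))
bot.set_gripper(.0,28)
bot.hold(.3)
f=np.array(bot.current_contact_force());print(bot.current_opening()*92,bot.current_grip_force(),f.round(1),'fx,fy',f@ex,f@ey,np.round(bot.current_ft_torque(),2))
d={n:snap(n,n+'5.png') for n in('wrist','side')};pickle.dump(d,open('d5.pkl','wb'))
im=np.zeros((384,800,3),np.uint8);im[:,:512]=d['wrist']['pixels'];im[:288,512:]=cv2.resize(d['side']['pixels'][140:260,190:310],(288,288))
cv2.imwrite('pics/c5.png',im);print(bot.current_clock())
E
```

```text
f [-0.6 -0.4  0.2]
41.74053051203194 28.035643100738525 [-2.4  0.3  5.5] fx,fy -0.9284786410862376 -2.197025764195841 [0.04 0.28 0.01]
20.5417
```

View pics/c5.png

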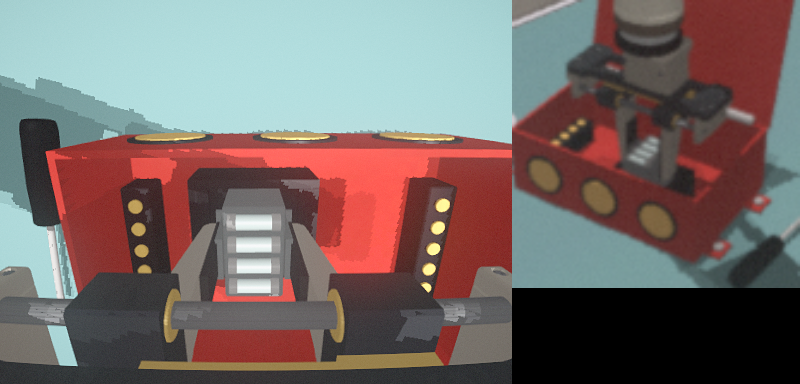

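The fingers hold both paddles, with the cassette top at about (252,240), still seated. The 41.7 mm gap means both catches are fully in. I'll lift straight up with force checks.

```bash
python3 - <<'E'
from h import *
import pickle
p=np.array(bot.current_ee_pos());ok=True
for dz in(.004,.010,.02,.045):
    bot.line_to([p[0],p[1],p[2]+dz],max_speed=.03)
    f=np.array(bot.current_contact_force());print(dz,f.round(1),round(bot.current_opening()*92,1))
    if f[2]<-20: ok=False;break
if ok: bot.line_to([p[0],p[1],p[2]+.17],max_speed=.08)
bot.hold(.5)
print(bot.current_ee_pos(),np.round(bot.current_contact_force(),1),bot.current_opening()*92,bot.current_grip_force())
d={n:snap(n,n+'6.png') for n in('wrist','side','top')};pickle.dump(d,open('d6.pkl','wb'))
im=np.zeros((384,800,3),np.uint8);im[:,:512]=d['wrist']['pixels'];im[:,512:]=cv2.resize(d['side']['pixels'][100:260,190:310],(288,384))
cv2.imwrite('pics/c6.png',im);print(bot.current_clock())
E
```

```text
0.004 [ 0.5 -0.3 -2.1] 41.7
0.01 [ 0.4 -0.5 -1.6] 41.6
0.02 [ 0.8  0.5 -1.2] 41.7
0.045 [ 0.3  0.3 -2.2] 41.3
[0.53828901 0.03274245 0.22304985] [ 0.1 -1.1 -2.4] 41.81976962065055 27.977910339832306
25.025
```

View pics/c6.png

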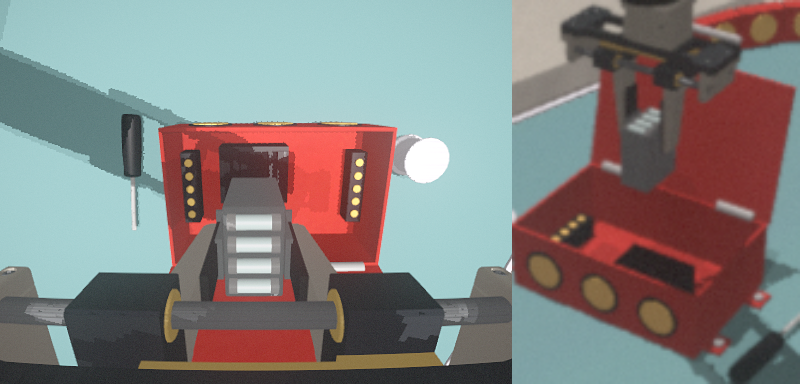

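The cassette hangs upright between the fingers at about (252,240), well above the rim. The dock is empty, the lid is still open, and the force reading of about -2.4 N matches the cassette's weight.

```bash
python3 -c "
from h import *
print(bot.job_done())"
```

```text
the job is handed in; nothing more can be done
None
```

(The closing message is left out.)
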